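Vibration check on the vacuum pump's drive-end bearing

ROBOT

A 6-joint arm with a two-finger parallel gripper is mounted at the origin on the work surface. World frame = base frame: x ahead of the robot, y to its left, z up, the work surface at z = 0. Lengths are in mm, angles in rad, forces in N, time in s.
With the tool pointing down it reaches from about 350 to 925 mm from the base axis. Payload 6.4 kg.
Tool frame: the origin (TCP) lies midway between the tips of the shut fingers; the grasp point (between the pads) lies 19 mm behind it; z points along the fingers, y is the direction in which the jaws open and shut (so a half turn about z gives the same grasp; the last joint's range is limited). The gripper opens to 85 mm and grips with 20 to 120 N. Pads are 22 mm wide; open, the fingers measure 114 mm over their backs; the gripper's body (76 mm by 85 mm) begins 54 mm behind the grasp point. The pads swing forward as they close: fully open they stand 13 mm farther back than shut.
Start: joints at [1.06, 0.245, 1.558, -0, 1.339, -0.174], TCP at [214.802, 613.493, 231.29] pointing down, gripper open.
Joint ranges: [-3.13, 3.13], [-1.02, 2.26], [0.13, 2.54], [-0.95, 4.09], [0.21, 2.88], [-2.74, 2.74]. Speed limits (rad/s): [2.57, 2.57, 3.14, 3.14, 3.14, 3.14].

INTERFACE

Orientations are given as a unit quaternion [x, y, z, w].
In Python, from plant import status, cams, r gives the robot as it stands. The module is installed in compiled form; this text tells all that it offers.
- The arm moves only by the tool move_arm, never from a script. Its argument "commands" is one flat list of numbers, 7 for each row, row after row: the shift along the tool's x, y, z in cm, then the turn, a rotation vector about the tool's x, y, z in degrees, then the opening, from 0 (shut) to 1 (fully open). In form: [x, y, z, wx, wy, wz, gripper, x, y, z, wx, wy, wz, gripper, ...]. A call has exactly 8 rows; each row shifts and turns the commanded pose from where the row before left it, along the tool's axes as they then stand; what a row does not reach is not made up. A row lasts 1/10 s, in which the tool goes at most 50 mm and 8.59 degrees, less where a joint would pass 70% of its speed; a pose out of reach is approached as far as the arm can. A call with a gripper value outside its range is refused whole. The fingers move at their own pace and stop on an object; "force" is the grip in N (left out, the last holds). Time passes only in rows, so rows that do not move let the fingers close, or fill a call up. It gives the time, the measured TCP pose, the force and the opening at its end, in the units of the state.
- status.read_state(): the state, without advancing time (a new reading comes with each control period).
- cams.grab_frame(name): name is "scene" or "top"; returns the picture (480x640x3 uint8, blue, green, red); there is no depth.
- cams.calibration(name): a dict with "K" (3x3 intrinsics, pixels), "D" ([k1, k2, p1, p2, k3] as OpenCV has them; the pictures are not rectified), "R" (3x3) and "t" (3): a world point X has camera coordinates R X + t. Camera axes: x right, y down, z forward; pixel columns grow to the right and rows downward; lengths in mm; the calibration is good to about 2 mm. A picture is of the moment at which its call begins. calibration takes no time and is no camera call.
- r.finish_job(): hands the job in, once; it reports no verdict.
The state is a dict: "time_s": time; "qpos": joint angles; "joint_vel": joint speeds; "joint_efforts": joint torques, N m; "ee_pos": TCP position; "orientation": TCP orientation; "contact_force": force on the tool from outside, world axes, zero at the start; "ft_torque": the same for the moment, N m; "grip_width": opening from 0.0 (shut) to 1.0 (fully open).
Only numpy, scipy, OpenCV 4.12 (cv2) and the standard library are available. Lean on these libraries where they do the work, as an engineer would, in place of code of your own. Each camera call takes 0.05 s, during which the arm holds its last target. There are 200 camera calls.

TASK

Take the vibration pen out of its bench stand and set its sprung tip on the middle of the vacuum pump's drive-end measuring stud (the one beside the pump's white module, not the one at the fan), with the pen square to the stud's sloping face. Press lightly so that the tip goes in about half of its stroke, and hold it steady there for a reading of three seconds; finish while still holding it so. Do not ram the pump, and leave the other things on the bench where they are.

Things in the scene. Friction and masses are not known exactly. Their poses are not given: they have to be found in the camera images.
- pen: vibration pen, loose, about 0.13 kg: black case 30 mm wide (its x), 20 mm thick (its y), 120 mm long (its z), display high on the -y face; below it a nose cone 24 mm long, then the sprung steel tip, 14 mm. Origin: centre of the case's lower end; z runs from tip to case, free tip end at z = -38 mm. Starts upright in the stand. Grip the case by its narrow sides (closing along x) or wide faces
- pen_grip (a point): a point on the pen's axis, 85 mm up the case (35 mm below its top): a good place for the grip
- tip_point (a point): the end of the pen's sprung tip (a 6.4 mm thick steel pin with a 4.4 mm flat end); it moves with the tip
- pen_tip (a joint): how far the sprung tip is pushed into the nose, m: 0 free, 0.010 fully in. The spring gives about 1.5 N at the start of the stroke and 0.45 N more per mm: about 3.7 N half way, 6 N fully in
- stand: the pen's grey bench stand, fixed: block 64 mm (its x) by 54 mm (its y), 70 mm high, on a rubber foot 84 by 74 mm, with a pocket 25 mm deep for the pen's case (1.2 mm of play each side). Origin: centre of the underside. The pen stands in it with the same axes, the pen's origin 45 mm above the bench
- pump: vacuum pump, fixed, 415 mm long along its y, 150 mm wide. At its -y end the grey finned motor (132 mm diameter, axis along y, 95 mm above the bench) with a black fan cowl and a black terminal box out to x = 109 mm at the back; at its +y end the white module (136 by 155 mm, top at 160 mm; handle and ports on it up to 201 mm). Its -x side faces the robot. Origin: centre of the underside
- stud: drive-end measuring stud: round, steel, 23 mm in diameter, 10 mm out of the motor's dark end ring beside the white module; thin dark ring and centre dot on its face. Origin: centre of its outer face, 164 mm above the bench; z points straight out of the face, 25 degrees off vertical towards the pump's -x side. The like stud 162 mm away, at the fan end, is not to be used
- bottle: bystander: glass laboratory bottle with a blue screw cap, 70 mm in diameter, 140 mm high, loose; origin: centre of the underside
- tube_rack: bystander: white rack of capped tubes, 84 by 132 mm, 100 mm high, loose; origin: centre of the underside
- beaker: bystander: glass beaker 68 mm in diameter, 85 mm high, loose; origin: centre of the underside
Mind the look-alikes: they are no part of the job. There is more than one size of the pen; the job needs the smaller. What is shaped like the stand but pink is not meant.

How it is judged (in metres and radians):
On the way, in this order (a step that is already met when the one before it is completed fails the run):
1. the pen is lifted out of the stand: its tip above the stand's top (z of tip_point in the frame of stand above 0.075 m), for 0.1 s.
2. the tip stands on the stud within 7 mm of its centre, the pen within 10 degrees of square to the face, the tip 2.5 to 8 mm in, still, for 3 s (distance between tip_point and stud below 0.007 m and angle between the z axis of pen and the z axis of stud, either way round below 0.175 rad and value of joint pen_tip between 0.0025 and 0.008 m and contact force between pen and stud above 1 N and linear speed of pen below 0.02 m/s), for 3 s.
At the end, for the whole second after the job is handed in: The gripper still holds the pen, still (under 20 mm/s), its tip on the drive-end stud within 7 mm of the centre of the face, the pen within 10 degrees of square to the face, the tip pushed in 2.5 to 8 mm of its 10 mm stroke (contact force 1 to 9 N), the pen clear of its stand (all of step 2 and contact force between pen and stud below 9 N and contact force between the fingers and pen above 2 N and contact force between pen and stand below 0.1 N); the arm keeps its last pose, push and grip.
It fails at once if the pen is rammed against the pump with more than 20 N (contact force between pen and pump above 20 N).
It fails at once if the bottle, the tube rack or the beaker is moved by more than 20 mm (distance of any of bottle, tube_rack, beaker from where it was at the start of the episode above 0.02 m).
It also fails if it takes over 45 s, if anything falls off the work surface, if the arm or the gripper's body presses on something with over 40 N, if the wrist force passes 120 N, or if a joint passes its speed limit or range.

## Working session

There is one attempt and no reset: what is moved stays moved. The work goes in short steps, Python scripts to look and compute and a tool call to move; the robot and the scene stay as the last step left them, time stands still between calls to the robot, and variables do not carry over. Pictures are saved under pics/ and viewed, about 8 in all and at most 12, crops included, and the job is handed in when it is done.

Besides the shell and the picture viewer there is one more tool, called after "Emit:" as name(argument=value, ...) on one line, values as JSON. move_arm: Moves the arm, as the interface text tells. Its arguments: {"type":"object","properties":{"commands":{"type":"array"},"force":{"type":"number"}},"required":["commands"]}

```bash
mkdir -p pics
python3 - <<'E'
from plant import status,cams
import cv2,numpy as np
print(status.read_state())
for n in("scene","top"):
    cv2.imwrite(f"pics/{n}0.png",cams.grab_frame(n)); c=cams.calibration(n)
    print(n,{k:np.round(v,4).tolist() for k,v in c.items() if not isinstance(v,str)}, "C",-np.array(c["R"]).T@np.array(c["t"]))
E
```

```text
{'time_s': 0.0, 'qpos': array([ 1.05989964e+00,  2.45831578e-01,  1.55902827e+00,  1.59510855e-05,
        1.33869759e+00, -1.74093174e-01]), 'joint_vel': array([-3.09953855e-04, -8.11965745e-04,  5.14788632e-05, -7.26272916e-04,
       -9.54250414e-04,  2.32334443e-03]), 'joint_efforts': array([ 2.51722064e-03, -4.29515719e+01, -3.26126826e+01,  6.91510900e-05,
        5.25430951e-03, -3.66298480e-06]), 'ee_pos': array([214.51361261, 612.98628926, 230.16146425]), 'orientation': array([ 1.67608663e-01,  9.85853118e-01, -9.22728370e-04, -3.37233920e-04]), 'contact_force': array([-0.55962599, -0.42636972,  1.5903111 ]), 'ft_torque': array([ 0.03915028,  0.00361751, -0.00269643]), 'grip_width': 1.0036218109597785}
scene {'K': [[499.497, 0.0, 324.6789], [0.0, 499.497, 229.4065], [0.0, 0.0, 1.0]], 'D': [-0.1015, 0.0, 0.0, 0.0, 0.0], 'R': [[-0.2202, 0.9754, -0.0043], [0.6263, 0.138, -0.7673], [-0.7478, -0.1717, -0.6413]], 't': [203.5986, -207.5665, 1515.0284]} C [1307.82820504   90.11766229  813.21057368]
top {'K': [[458.6423, 0.0, 322.2962], [0.0, 458.6423, 246.8635], [0.0, 0.0, 1.0]], 'D': [0.0281, 0.0, 0.0, 0.0, 0.0], 'R': [[0.028, -0.9993, 0.0229], [-0.9967, -0.0297, -0.0755], [0.0762, -0.0207, -0.9969]], 't': [-112.2806, 536.7987, 1113.8058]} C [ 453.32589375  -73.16428134 1153.45819592]
```

View pics/scene0.png

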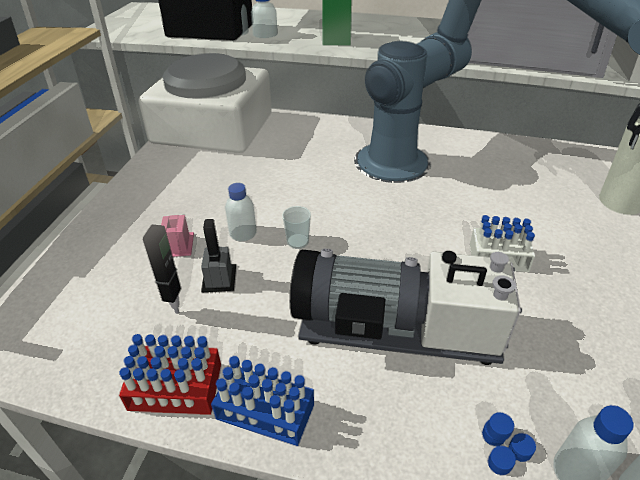

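View pics/top0.png

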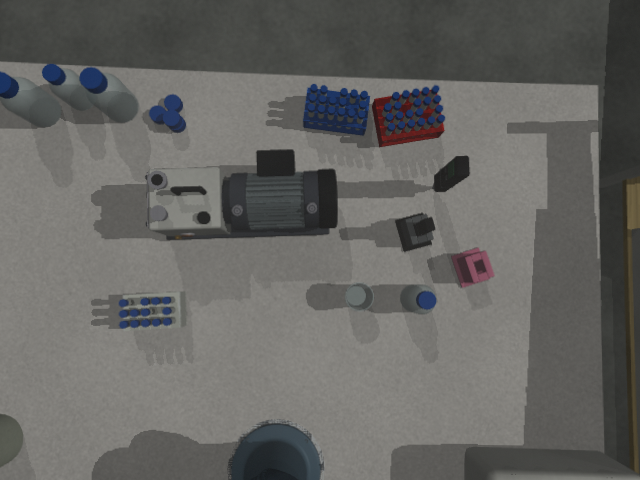

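Candidates are the pen in the grey stand (scene 211,240; top 418,228) and the larger free-standing pen (scene 162,265; top 452,173). The stands are grey (scene 218,270) and pink (scene 177,235, not meant). The pen in the grey stand fits. The studs are at scene 411,263 (drive end) and 327,255 (fan end). I'll confirm these in crops.

Run:
```python
import cv2,numpy as np
s=cv2.imread("pics/scene0.png");t=cv2.imread("pics/top0.png")
def c(im,x,y,w,h,f): return cv2.resize(im[y:y+h,x:x+w],None,fx=f,fy=f,interpolation=cv2.INTER_CUBIC)
a=np.hstack([c(s,140,205,100,100,4),c(t,385,200,100,100,4)][0:2])
b=np.hstack([c(s,380,240,80,40,5),c(t,215,185,80,40,5)])
cv2.imwrite("pics/crop1.png",np.vstack([a,b]))
```

```text
(no output)
```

View pics/crop1.png

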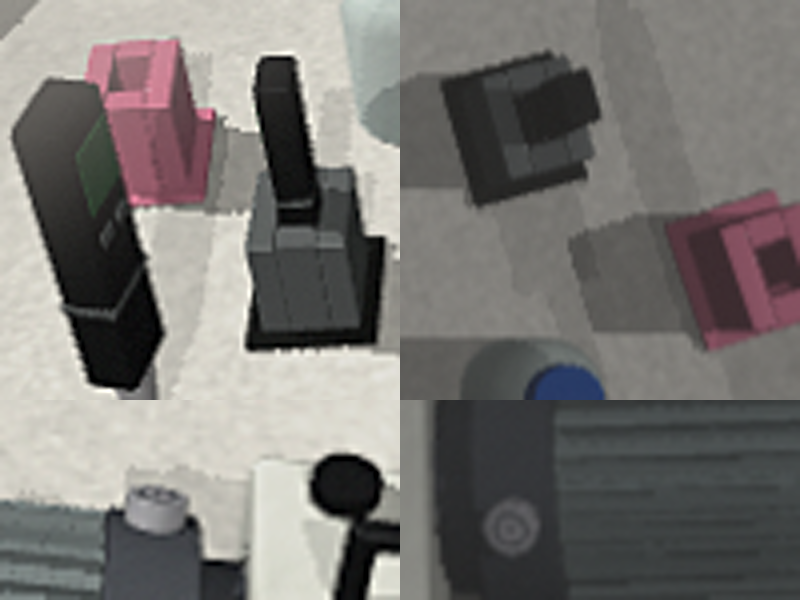

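The grey stand holds the smaller pen. The pen beside it is bigger, with its display facing the camera, and the pink stand is the decoy. The stud is at scene (411.6,259) and top (237.3,210.5).

```bash
cat > h.py <<'E'
from plant import status,cams
import cv2,numpy as np
from scipy.spatial.transform import Rotation as Ro
def und(n,p):
    c=cams.calibration(n);K,D=np.array(c["K"]),np.array(c["D"]);R,t=np.array(c["R"]),np.array(c["t"])
    q=cv2.undistortPoints(np.array([[p]],float),K,D)[0,0]
    d=R.T@np.array([*q,1]);return -R.T@t,d/np.linalg.norm(d)
def plane(n,p,z):
    C,d=und(n,p);return C+d*(z-C[2])/d[2]
def tri(ps,pt):
    L=[und("scene",ps),und("top",pt)]
    A=sum(np.eye(3)-np.outer(d,d) for C,d in L);b=sum((np.eye(3)-np.outer(d,d))@C for C,d in L)
    X=np.linalg.solve(A,b);return X,[np.linalg.norm(np.cross(X-C,d)) for C,d in L]
def proj(n,X):
    c=cams.calibration(n);R=np.array(c["R"])
    return cv2.projectPoints(np.atleast_2d(np.array(X,float)),cv2.Rodrigues(R)[0],np.array(c["t"],float),np.array(c["K"]),np.array(c["D"]))[0][:,0]
def go(p,R=None):
    "tool-frame shift (cm) and turn (deg) from measured pose to TCP p, rotation R"
    s=status.read_state();R0=Ro.from_quat(s["orientation"])
    print("shift cm",np.round(R0.inv().apply(np.array(p)-s["ee_pos"])/10,2))
    if R is not None: print("turn deg",np.round((R0.inv()*R).as_rotvec(degrees=True),2))
E
python3 - <<'E'
from h import *
np.set_printoptions(precision=1,suppress=True)
print("stud",tri((411.5,258.8),(237.2,210.4)), plane("top",(237.2,210.4),164),plane("scene",(411.5,258.8),164))
T=lambda u,v:(385+u/4-.4,200+v/4-.4); u=lambda x,y:T(x-400,y)
S=lambda x,y:(140+x/4-.4,205+y/4-.4)
print("foot top-cam",[plane("top",u(*p),5)[:2] for p in((441,83),(478,207),(588,178))])
print("pen top face",[plane("top",u(*p),165)[:2] for p in((590,68),(602,120),(535,143),(525,92))])
print("pen top scene",[plane("scene",S(*p),165)[:2] for p in((263,58),(294,58),(300,88),(255,90))])
# fan stud, for pump yaw
print("fan",tri((327,251.5),(316,209)),plane("top",(316,209),164))
print("bigpen",[plane("top",p,190)[:2] for p in((468,160),(437,190))],"bottle",plane("top",(426,300),140),"beaker",plane("top",(358,296),85))
E
```

```text
stud (array([602.2,  94.4, 165.4]), [np.float64(1.9570329838748821), np.float64(1.9570329838748652)]) [602.6  92.7 164. ] [600.1  96.4 164. ]
foot top-cam [array([ 613.8, -278.7]), array([ 535.9, -303.3]), array([ 556.3, -372.6])]
pen top face [array([ 602.2, -331.3]), array([ 573.8, -338.2]), array([ 560.2, -301.8]), array([ 587.9, -296. ])]
pen top scene [array([ 572.9, -334.4]), array([ 569.4, -318.4]), array([ 591.8, -305.8]), array([ 598.3, -328. ])]
fan (array([610.7, -71.8, 159.6]), [np.float64(6.092921781536045), np.float64(6.09292178153612)]) [611.1 -77.7 164. ]
bigpen [array([ 723.1, -400.5]), array([ 655.9, -334.6])] bottle [ 420.1 -326.1  140. ] beaker [ 423.1 -181.5   85. ]
```

Stud at about (602,94.5,164), pump yaw about 3°. Pen at about (584.5,-324.5), its x heading about 17°. I'll travel high first.

Emit:
move_arm(commands=[-2.6, -3.0, -0.5, 0, 0, 0, 1, -2.6, -3.0, -0.5, 0, 0, 0, 1, -2.6, -3.0, -0.5, 0, 0, 0, 1, -2.6, -3.0, -0.5, 0, 0, 0, 1, -2.6, -3.0, -0.5, 0, 0, 0, 1, -2.6, -3.0, -0.5, 0, 0, 0, 1, -2.6, -3.0, -0.5, 0, 0, 0, 1, -2.6, -3.0, -0.5, 0, 0, 0, 1], force=30)

```text
time_s: 0.9
ee_pos: [331.8, 316.7, 271.1]
orientation: [0.167, 0.986, -0.0, -0.0]
contact_force: [1.0, 0.3, -0.2]
grip_width: 0.998
```

Emit:
move_arm(commands=[-2.6, -3.0, -0.4, 0, 0, 0, 1, -2.6, -3.0, -0.4, 0, 0, 0, 1, -2.6, -3.0, -0.4, 0, 0, 0, 1, -2.6, -3.0, -0.4, 0, 0, 0, 1, -2.6, -3.0, -0.4, 0, 0, 0, 1, -2.6, -3.0, -0.4, 0, 0, 0, 1, -2.6, -3.0, -0.4, 0, 0, 0, 1, -2.6, -3.0, -0.4, 0, 0, 0, 1])

```text
time_s: 1.7
ee_pos: [448.9, 21.4, 303.2]
orientation: [0.168, 0.986, 0.0, -0.0]
contact_force: [0.5, 0.7, 0.5]
grip_width: 1.002
```

Emit:
move_arm(commands=[-3, -3.5, 0, 0, 0, 0, 1, -3, -3.5, 0, 0, 0, 0, 1, -3, -3.5, 0, 0, 0, 0, 1, -3, -3.5, 0, 0, 0, 0, 1, -3, -3.5, 0, 0, 0, 0, 1, -3, -3.5, 0, 0, 0, 0, 1, -3, -3.5, 0, 0, 0, 0, 1, -3, -3.5, 0, 0, 0, 0, 1])

```text
time_s: 2.5
ee_pos: [583.0, -322.3, 302.6]
orientation: [0.168, 0.986, 0.0, -0.0]
contact_force: [-0.5, -0.6, 0.4]
grip_width: 1.005
```

Emit:
move_arm(commands=[0, 0, 0, 0, 0, 8, 1, 0, 0, 0, 0, 0, 8, 1, 0, 0, 0, 0, 0, 8, 1, 0, 0, 0, 0, 0, 8, 1, 0, 0, 0, 0, 0, 8, 1, 0, 0, 0, 0, 0, 8, 1, 0, 0, 0, 0, 0, 8, 1, 0, 0, 0, 0, 0, 8, 1])

```text
time_s: 3.3
ee_pos: [582.6, -320.4, 302.5]
orientation: [0.667, 0.745, -0.0, -0.001]
contact_force: [0.5, -0.5, 0.1]
grip_width: 0.996
```

Emit:
move_arm(commands=[0, 0, 0, 0, 0, 8, 1, 0, 0, 0, 0, 0, 8, 1, 0, 0, 0, 0, 0, 8, 1, 0, 0, 0, 0, 0, 8, 1, 0, 0, 0, 0, 0, 8, 1, 0, 0, 0, 0, 0, 8, 1, 0, 0, 0, 0, 0, 8, 1, 0, 0, 0, 0, 0, 8, 1])

```text
time_s: 4.1
ee_pos: [582.6, -320.4, 302.6]
orientation: [0.96, 0.279, -0.0, -0.001]
contact_force: [0.1, -0.2, 0.7]
grip_width: 0.997
```

Run:
```python
from h import *
s=status.read_state();print(s["time_s"],s["qpos"].round(2),s["ee_pos"].round(1),s["contact_force"].round(1))
h=np.radians(17)
R=Ro.from_matrix(np.array([[np.cos(h),np.sin(h),0],[np.sin(h),-np.cos(h),0],[0,0,-1]]).T.T)
print(R.as_matrix())
go([584.5,-324.5,111],R)
```

```text
4.1 [-0.67  0.23  1.44 -0.    1.47  0.33] [ 582.6 -320.4  302.6] [ 0.1 -0.2  0.7]
[[ 0.95630476  0.2923717   0.        ]
 [ 0.2923717  -0.95630476  0.        ]
 [ 0.          0.         -1.        ]]
shift cm [-0.05  0.47 19.16]
turn deg [-0.06  0.04 15.38]
```

Emit:
move_arm(commands=[0, 0.1, 1.5, 0, 0, 2.6, 1, 0, 0.1, 1.5, 0, 0, 2.6, 1, 0, 0.1, 1.5, 0, 0, 2.6, 1, 0, 0.1, 1.5, 0, 0, 2.6, 1, 0, 0, 1.5, 0, 0, 2.6, 1, 0, 0, 1.5, 0, 0, 2.4, 1, 0, 0, 1.5, 0, 0, 0, 1, 0, 0, 0, 0, 0, 0, 1])

```text
time_s: 4.9
ee_pos: [583.3, -323.0, 194.8]
orientation: [0.989, 0.151, -0.002, -0.002]
contact_force: [0.4, 0.5, -0.7]
grip_width: 0.997
```

Run:
```python
from h import *
s=status.read_state();print(s["time_s"],s["ee_pos"].round(1),s["contact_force"].round(1))
h=np.radians(17)
R=Ro.from_matrix(np.array([[np.cos(h),np.sin(h),0],[np.sin(h),-np.cos(h),0],[0,0,-1]]))
go([584.5,-324.5,111],R)
a=cams.grab_frame("scene")[140:300,110:310];b=cams.grab_frame("top")[150:300,340:520]
print(proj("scene",s["ee_pos"]),proj("top",s["ee_pos"]))
cv2.imwrite("pics/near.png",np.hstack([cv2.resize(a,(500,400),interpolation=2),cv2.resize(b,(300,250),interpolation=2)[:0].reshape(0,300,3) if 0 else cv2.copyMakeBorder(cv2.resize(b,(300,250),interpolation=2),0,150,0,0,0)]))
```

```text
4.9 [ 583.3 -323.   194.8] [ 0.4  0.5 -0.7]
shift cm [0.09 0.22 8.38]
turn deg [-0.27  0.19  0.35]
[[206.22191472 211.54246394]] [[431.78002898 223.32367314]]
```

View pics/near.png

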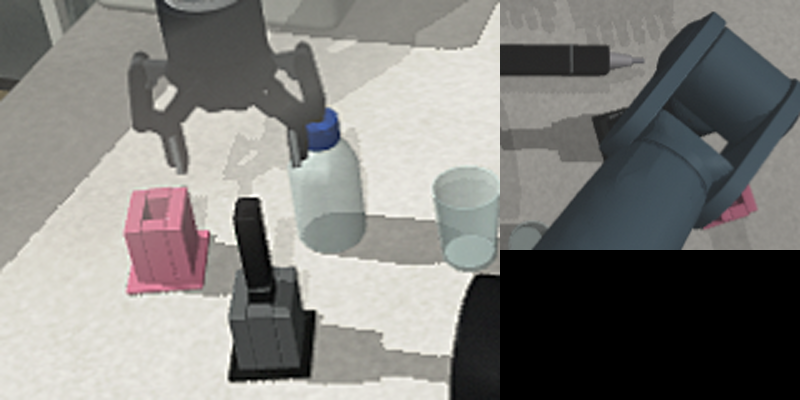

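The fingers straddle the small pen, with the finger midpoint within about 1 px of the pen's axis. The big decoy pen has toppled over and now lies at the far side (top image). The arm was never below 195 mm near it and read no force. I'll descend and close gently.

Emit:
move_arm(commands=[0, 0, 1.4, 0, 0, 0.3, 1, 0, 0, 1.4, 0, 0, 0, 1, 0, 0, 1.4, 0, 0, 0, 1, 0, 0, 1.4, 0, 0, 0, 1, 0, 0, 1.4, 0, 0, 0, 1, 0.1, 0, 1.4, 0, 0, 0, 1, 0, 0, 0, 0, 0, 0, 1, 0, 0, 0, 0, 0, 0, 0.5], force=20)

```text
time_s: 5.8
ee_pos: [585.7, -323.7, 113.9]
orientation: [0.989, 0.148, -0.0, -0.0]
contact_force: [-0.1, -0.2, -0.7]
grip_width: 0.854
```

Emit:
move_arm(commands=[0, 0, 0, 0, 0, 0, 0.3, 0, 0, 0, 0, 0, 0, 0.25, 0, 0, 0, 0, 0, 0, 0.2, 0, 0, 0, 0, 0, 0, 0.15, 0, 0, 0, 0, 0, 0, 0.1, 0, 0, 0, 0, 0, 0, 0.1, 0, 0, 0, 0, 0, 0, 0.1, 0, 0, 0, 0, 0, 0, 0.1])

```text
time_s: 6.6
ee_pos: [586.0, -324.1, 115.0]
orientation: [0.989, 0.148, 0.0, 0.0]
contact_force: [0.4, -0.0, 3.6]
grip_width: 0.23
```

Run:
```python
from h import *
s=status.read_state();f=Ro.from_quat(s["orientation"]).inv()
print(s["time_s"],s["ee_pos"].round(1),"tool force",f.apply(s["contact_force"]).round(1),f.apply(s["ft_torque"]).round(2),s["grip_width"])
```

```text
6.6 [ 586.  -324.1  115. ] tool force [ 0.3  0.1 -3.6] [-0.06 -0.06  0.04] 0.22975779709758778
```

Gripped (19.5 mm opening), with almost no side force. I'll firm the grip and lift straight up.

Emit:
move_arm(commands=[0, 0, 0, 0, 0, 0, 0.05, 0, 0, 0, 0, 0, 0, 0.05, 0, 0, -0.5, 0, 0, 0, 0.05, 0, 0, -1, 0, 0, 0, 0.05, 0, 0, -1, 0, 0, 0, 0.05, 0, 0, -1, 0, 0, 0, 0.05, 0, 0, -1, 0, 0, 0, 0.05, 0, 0, -1, 0, 0, 0, 0.05], force=60)

```text
time_s: 7.4
ee_pos: [585.7, -323.6, 170.4]
orientation: [0.989, 0.148, 0.0, -0.0]
contact_force: [0.3, 0.0, -1.1]
grip_width: 0.226
```

Emit:
move_arm(commands=[0, 0, -3, 0, 0, 0, 0.05, 0, 0, -3, 0, 0, 0, 0.05, 0, 0, -3, 0, 0, 0, 0.05, 0, 0, -3, 0, 0, 0, 0.05, 0, 0, -3, 0, 0, 0, 0.05, 0, 0, -3, 0, 0, 0, 0.05, 0, 0, -3, 0, 0, 0, 0.05, 0, 0, -2, 0, 0, 0, 0.05])

```text
time_s: 8.2
ee_pos: [585.8, -323.7, 403.0]
orientation: [0.989, 0.148, 0.001, 0.001]
contact_force: [0.5, -0.3, -0.9]
grip_width: 0.228
```

Run:
```python
from h import *
s=status.read_state();print(s["time_s"],s["ee_pos"].round(1),s["contact_force"].round(1),s["grip_width"])
cv2.imwrite("pics/lift_s.png",cams.grab_frame("scene"))
a=cv2.imread("pics/lift_s.png")[100:300,110:310]
cv2.imwrite("pics/lift.png",cv2.resize(a,(600,600),interpolation=2))
# predicted tip, grip for a coaxial hold at 85
for z in(130,): print(proj("scene",[s["ee_pos"]+[0,0,19],s["ee_pos"]+[0,0,19-85-38],s["ee_pos"]+[0,0,19-89-38]]))
h=np.radians(3);zp=np.array([-np.sin(np.radians(25))*np.cos(h),-np.sin(np.radians(25))*np.sin(h),np.cos(np.radians(25))])
print(zp)
R0=Ro.from_quat(s["orientation"]);print(R0.as_matrix().round(3))
# minimal rotation taking tool z to -zp
z=R0.apply([0,0,1]);v=np.cross(z,-zp);v=v/np.linalg.norm(v)*np.arccos(z@-zp)
print("turn",R0.inv().apply(np.degrees(v)).round(2))
```

```text
8.2 [ 585.8 -323.7  403. ] [ 0.5 -0.3 -0.9] 0.2279738363881459
[[185.83701003 109.89347927]
 [197.00870486 168.96593263]
 [197.34882618 170.73459088]]
[-0.42203908 -0.02211813  0.90630779]
[[ 0.956  0.293  0.003]
 [ 0.293 -0.956 -0.002]
 [ 0.002  0.003 -1.   ]]
turn [-5.9  24.13  0.  ]
```

View pics/lift.png

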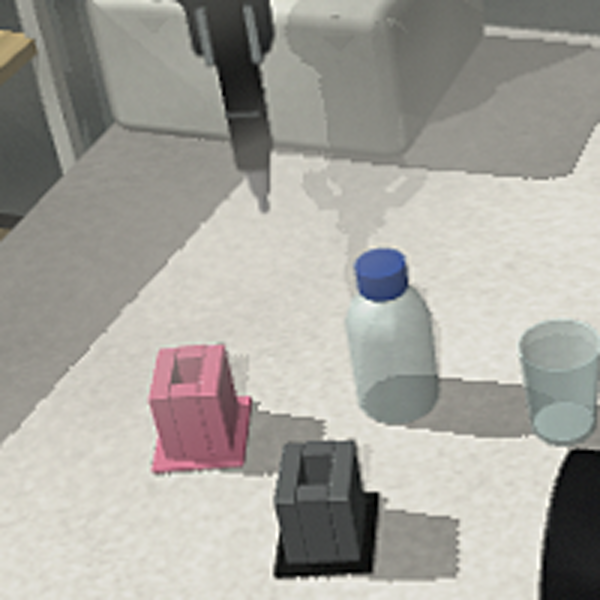

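The pen is out of the stand. Its tip at scene (197.8,170.1) matches the coaxial prediction, about 108 mm beyond the TCP. I'll move over the pump at this height, then tilt.

Emit:
move_arm(commands=[0.5, -2.6, 0, 0, 0, 0, 0.05, 0.5, -2.6, 0, 0, 0, 0, 0.05, 0.5, -2.6, 0, 0, 0, 0, 0.05, 0.5, -2.6, 0, 0, 0, 0, 0.05, 0.5, -2.6, 0, 0, 0, 0, 0.05, 0.5, -2.6, 0, 0, 0, 0, 0.05, 0.5, -2.6, 0, 0, 0, 0, 0.05, 0.5, -2.6, 0, 0, 0, 0, 0.05])

```text
time_s: 9.05
ee_pos: [562.5, -111.9, 398.8]
orientation: [0.989, 0.148, -0.0, -0.0]
contact_force: [-0.3, -0.7, -1.7]
grip_width: 0.231
```

Emit:
move_arm(commands=[0.5, -2.6, 0, 0, 0, 0, 0.05, 0.5, -2.6, 0, 0, 0, 0, 0.05, 0.5, -2.6, 0, 0, 0, 0, 0.05, 0.5, -2.6, 0, 0, 0, 0, 0.05, 0.5, -2.6, 0, 0, 0, 0, 0.05, 0.5, -2.6, 0, 0, 0, 0, 0.05, 0.5, -2.6, 0, 0, 0, 0, 0.05, 0.5, -2.6, 0, 0, 0, 0, 0.05])

```text
time_s: 9.85
ee_pos: [539.9, 98.5, 398.8]
orientation: [0.989, 0.148, -0.0, -0.0]
contact_force: [0.7, -0.1, -1.6]
grip_width: 0.228
```

Emit:
move_arm(commands=[0, 0, 0, -0.8, 3.2, 0, 0.05, 0, 0, 0, -0.8, 3.2, 0, 0.05, 0, 0, 0, -0.8, 3.2, 0, 0.05, 0, 0, 0, -0.8, 3.2, 0, 0.05, 0, 0, 0, -0.8, 3.2, 0, 0.05, 0, 0, 0, -0.8, 3.2, 0, 0.05, 0, 0, 0, -0.8, 3.2, 0, 0.05, 0, 0, 0, -0.3, 1.7, 0, 0.05])

```text
time_s: 10.65
ee_pos: [539.5, 97.6, 398.4]
orientation: [0.966, 0.145, 0.214, 0.02]
contact_force: [0.5, 0.3, -1.1]
grip_width: 0.229
```

```bash
cat >> h.py <<'E'
h=np.radians(3);zp=np.array([-np.sin(np.radians(25))*np.cos(h),-np.sin(np.radians(25))*np.sin(h),np.cos(np.radians(25))])
stud=np.array([602,94.5,164.])
def rep(out):
    s=status.read_state();R0=Ro.from_quat(s["orientation"]);z=R0.apply([0,0,1])
    v=np.cross(z,-zp);v=v/np.linalg.norm(v)*np.arccos(min(1,z@-zp))
    tip=s["ee_pos"]+108*z
    print("t",s["time_s"],"q",s["qpos"].round(2),"tcp",s["ee_pos"].round(1),"F",s["contact_force"].round(2),"w",round(s["grip_width"],3))
    print("turn",R0.inv().apply(np.degrees(v)).round(2),"tip",tip.round(1),"shift to tip out",out,"cm:",R0.inv().apply((stud+out*zp-tip)/10).round(2))
    return tip
E
python3 -c "
from h import *
rep(40)"
```

```text
t 10.65 q [-0.05 -0.35  1.87  0.05  1.19  1.22] tcp [539.5  97.6 398.4] F [ 0.55  0.26 -1.13] w 0.229
turn [-0.17  0.15 -0.  ] tip [584.8 100.2 300.4] shift to tip out 40 cm: [-4.24 -0.36  9.09]
```

Emit:
move_arm(commands=[-0.6, -0.05, 1.4, 0, 0, 0, 0.05, -0.6, -0.05, 1.4, 0, 0, 0, 0.05, -0.6, -0.05, 1.4, 0, 0, 0, 0.05, -0.6, -0.05, 1.4, 0, 0, 0, 0.05, -0.6, -0.05, 1.4, 0, 0, 0, 0.05, -0.6, -0.05, 1.4, 0, 0, 0, 0.05, -0.6, -0.05, 1.4, 0, 0, 0, 0.05, 0, 0, 0.3, 0, 0, 0, 0.05])

```text
time_s: 11.45
ee_pos: [544.4, 91.0, 286.9]
orientation: [0.966, 0.145, 0.212, 0.019]
contact_force: [0.3, -0.3, -1.1]
grip_width: 0.229
```

Run:
```python
from h import *
tip=rep(0)
a=cams.grab_frame("scene");b=cams.grab_frame("top")
cv2.imwrite("pics/h_s.png",a);cv2.imwrite("pics/h_t.png",b)
print("tip px",proj("scene",tip),proj("top",tip))
cv2.imwrite("pics/hover.png",np.hstack([cv2.resize(a[200:290,365:455],(540,540),interpolation=2),cv2.copyMakeBorder(cv2.resize(b[180:240,210:260],(250,300),interpolation=2),0,240,0,0,0)]))
```

```text
t 11.45 q [-0.06 -0.28  2.02  0.06  0.98  1.19] tcp [544.4  91.  286.9] F [ 0.26 -0.34 -1.14] w 0.229
turn [-0.23  0.4  -0.  ] tip [589.2  93.6 188.7] shift to tip out 0 cm: [0.14 0.02 2.78]
tip px [[411.96679478 245.13682136]] [[234.61137826 214.85831418]]
```

View pics/hover.png

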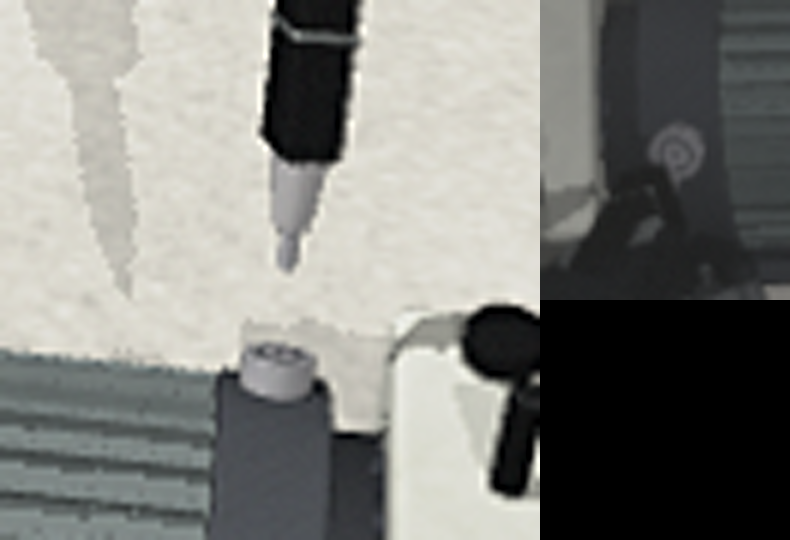

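Run:
```python
from h import *
tip=rep(0)
print("stud pred scene",proj("scene",stud),"obs 411.4 258.4","top",proj("top",stud),"obs 237.2 210.4")
b=proj("scene",stud)
for i in range(3): print(i,(proj("scene",stud+5*np.eye(3)[i])-b)/5)
```

```text
t 11.55 q [-0.06 -0.28  2.02  0.06  0.98  1.19] tcp [545.4  91.1 289.4] F [ 1.57  0.28 -1.3 ] w 0.226
turn [-0.17  0.22 -0.  ] tip [590.6  93.6 191.3] shift to tip out 0 cm: [-0.09 -0.05  2.96]
stud pred scene [[410.42219548 259.30983413]] obs 411.4 258.4 top [[236.35347965 210.65026553]] obs 237.2 210.4
0 [[-0.04890797  0.35540241]]
1 [[0.52725043 0.07713464]]
2 [[ 0.05666361 -0.38569474]]
```

Scene relative to tip agrees in y to under 1 mm and puts the stud about 1.5 mm nearer in x, so I'll use (600.5,94.7,164). Approaching to about 7 mm out.

Emit:
move_arm(commands=[-0.1, -0.1, 0.6, -0.2, 0.2, 0, 0.05, -0.1, 0, 0.5, 0, 0, 0, 0.05, 0, 0, 0.4, 0, 0, 0, 0.05, 0, 0, 0.4, 0, 0, 0, 0.05, 0, 0, 0.3, 0, 0, 0, 0.05, 0, 0, 0, 0, 0, 0, 0.05, 0, 0, 0, 0, 0, 0, 0.05, 0, 0, 0, 0, 0, 0, 0.05])

```text
time_s: 12.35
ee_pos: [552.9, 91.9, 269.5]
orientation: [0.965, 0.144, 0.216, 0.021]
contact_force: [0.4, -0.7, -0.6]
grip_width: 0.227
```

```bash
sed -i 's/^stud=.*/stud=np.array([600.5,94.7,164.])/' h.py
python3 - <<'E'
from h import *
tip=rep(0);print("axial force",status.read_state()["contact_force"]@zp, "tip px",proj("scene",tip),"stud",proj("scene",stud))
a=cams.grab_frame("scene");b=cams.grab_frame("top")
cv2.imwrite("pics/n2.png",np.hstack([cv2.resize(a[220:280,385:445],(540,540),interpolation=2),cv2.copyMakeBorder(cv2.resize(b[180:240,210:260],(250,300),interpolation=2),0,240,0,0,0)]))
E
```

```text
t 12.35 q [-0.06 -0.25  2.03  0.06  0.93  1.19] tcp [552.9  91.9 269.5] F [ 0.38 -0.73 -0.62] w 0.227
turn [ 0.06 -0.06  0.  ] tip [598.6  94.3 171.7] shift to tip out 0 cm: [-0.14 -0.07  0.78]
axial force -0.708651980633352 tip px [[410.89491263 255.10647464]] stud [[410.60040436 258.79482624]]
```

View pics/n2.png

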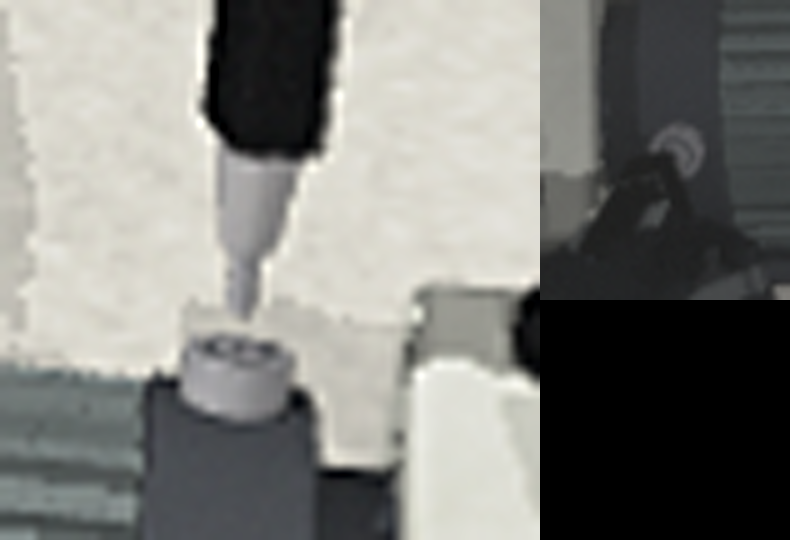

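The tip end (412,255.3) and stud centre (411.7,258.9) both match their predictions, shifted by the same 1.1 px. I'll apply the small lateral correction and creep to contact.

Emit:
move_arm(commands=[-0.1, -0.1, 0.1, 0, 0, 0, 0.05, 0, 0, 0.1, 0, 0, 0, 0.05, 0, 0, 0.1, 0, 0, 0, 0.05, 0, 0, 0.1, 0, 0, 0, 0.05, 0, 0, 0.1, 0, 0, 0, 0.05, 0, 0, 0.1, 0, 0, 0, 0.05, 0, 0, 0.1, 0, 0, 0, 0.05, 0, 0, 0, 0, 0, 0, 0.05])

```text
time_s: 13.25
ee_pos: [554.6, 92.8, 262.2]
orientation: [0.966, 0.144, 0.216, 0.021]
contact_force: [0.3, 0.6, -0.9]
grip_width: 0.227
```

```bash
python3 -c "
from h import *
rep(0);print('axial',status.read_state()['contact_force']@zp)"
```

```text
t 13.25 q [-0.06 -0.24  2.03  0.06  0.92  1.19] tcp [554.6  92.8 262.2] F [ 0.26  0.65 -0.9 ] w 0.227
turn [ 0.04 -0.02 -0.  ] tip [600.2  95.1 164.3] shift to tip out 0 cm: [0.   0.04 0.04]
axial -0.945247206069305
```

Emit:
move_arm(commands=[0, 0, 0.1, 0, 0, 0, 0.05, 0, 0, 0.1, 0, 0, 0, 0.05, 0, 0, 0.1, 0, 0, 0, 0.05, 0, 0, 0, 0, 0, 0, 0.05, 0, 0, 0, 0, 0, 0, 0.05, 0, 0, 0, 0, 0, 0, 0.05, 0, 0, 0, 0, 0, 0, 0.05, 0, 0, 0, 0, 0, 0, 0.05])

```text
time_s: 14.05
ee_pos: [555.9, 92.8, 259.9]
orientation: [0.965, 0.144, 0.216, 0.021]
contact_force: [-1.1, 0.4, 1.4]
grip_width: 0.224
```

```bash
python3 -c "
from h import *
rep(0);print('axial',status.read_state()['contact_force']@zp)"
```

```text
t 14.05 q [-0.06 -0.23  2.03  0.06  0.91  1.19] tcp [555.9  92.8 259.9] F [-1.12  0.4   1.43] w 0.224
turn [ 0.06 -0.06  0.  ] tip [601.7  95.2 162. ] shift to tip out 0 cm: [-0.03  0.03 -0.23]
axial 1.7632171107080166
```

Contact made: about 2.6 N above baseline, roughly 2.4 mm in. Adding 2.5 mm.

Emit:
move_arm(commands=[0, 0, 0.1, 0, 0, 0, 0.05, 0, 0, 0.1, 0, 0, 0, 0.05, 0, 0, 0.05, 0, 0, 0, 0.05, 0, 0, 0, 0, 0, 0, 0.05, 0, 0, 0, 0, 0, 0, 0.05, 0, 0, 0, 0, 0, 0, 0.05, 0, 0, 0, 0, 0, 0, 0.05, 0, 0, 0, 0, 0, 0, 0.05])

```text
time_s: 14.85
ee_pos: [557.0, 92.9, 257.6]
orientation: [0.965, 0.144, 0.216, 0.021]
contact_force: [-1.4, 0.1, 1.4]
grip_width: 0.223
```

Run:
```python
from h import *
f=[]
rep(0)
for i in range(8):
    a=cams.grab_frame("scene");f.append(status.read_state()['contact_force']@zp)
print('axial',np.round(f,2),np.mean(f));rep(0)
b=cams.grab_frame("top")
cv2.imwrite("pics/c.png",np.hstack([cv2.resize(a[220:280,385:445],(540,540),interpolation=2),cv2.copyMakeBorder(cv2.resize(b[180:240,210:260],(250,300),interpolation=2),0,240,0,0,0)]))
```

```text
t 14.85 q [-0.06 -0.23  2.03  0.06  0.91  1.19] tcp [557.   92.9 257.6] F [-1.41  0.05  1.41] w 0.223
turn [ 0.06 -0.06 -0.  ] tip [602.7  95.2 159.7] shift to tip out 0 cm: [-0.03  0.03 -0.48]
axial [2.58 3.07 2.8  2.86 3.18 2.15 2.69 2.58] 2.7376046706311623
t 15.25 q [-0.06 -0.23  2.03  0.06  0.91  1.19] tcp [557.   92.9 257.5] F [-0.76 -0.36  2.48] w 0.223
turn [ 0.05 -0.05 -0.  ] tip [602.7  95.2 159.7] shift to tip out 0 cm: [-0.03  0.03 -0.48]
```

View pics/c.png

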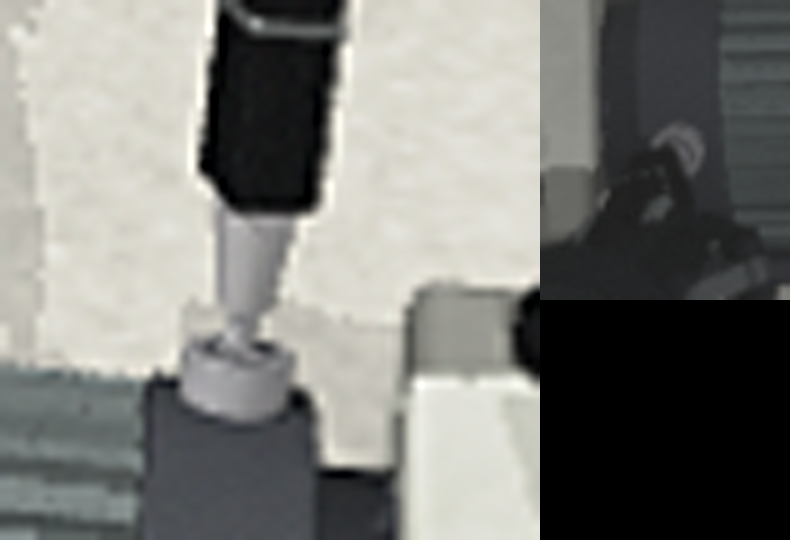

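Axial push is about 3.6 N above baseline, so about 4.7 mm in. The tip stands on the stud's centre dot, crop (240,350). Holding for the reading.

Emit:
move_arm(commands=[0, 0, 0, 0, 0, 0, 0.05, 0, 0, 0, 0, 0, 0, 0.05, 0, 0, 0, 0, 0, 0, 0.05, 0, 0, 0, 0, 0, 0, 0.05, 0, 0, 0, 0, 0, 0, 0.05, 0, 0, 0, 0, 0, 0, 0.05, 0, 0, 0, 0, 0, 0, 0.05, 0, 0, 0, 0, 0, 0, 0.05])

```text
time_s: 16.1
ee_pos: [556.9, 92.9, 257.5]
orientation: [0.965, 0.144, 0.216, 0.021]
contact_force: [-0.9, -0.5, 2.9]
grip_width: 0.232
```

Emit:
move_arm(commands=[0, 0, 0, 0, 0, 0, 0.05, 0, 0, 0, 0, 0, 0, 0.05, 0, 0, 0, 0, 0, 0, 0.05, 0, 0, 0, 0, 0, 0, 0.05, 0, 0, 0, 0, 0, 0, 0.05, 0, 0, 0, 0, 0, 0, 0.05, 0, 0, 0, 0, 0, 0, 0.05, 0, 0, 0, 0, 0, 0, 0.05])

```text
time_s: 16.9
ee_pos: [556.9, 92.9, 257.5]
orientation: [0.965, 0.144, 0.216, 0.021]
contact_force: [-1.0, -0.4, 2.5]
grip_width: 0.224
```

Emit:
move_arm(commands=[0, 0, 0, 0, 0, 0, 0.05, 0, 0, 0, 0, 0, 0, 0.05, 0, 0, 0, 0, 0, 0, 0.05, 0, 0, 0, 0, 0, 0, 0.05, 0, 0, 0, 0, 0, 0, 0.05, 0, 0, 0, 0, 0, 0, 0.05, 0, 0, 0, 0, 0, 0, 0.05, 0, 0, 0, 0, 0, 0, 0.05])

```text
time_s: 17.7
ee_pos: [556.9, 92.9, 257.5]
orientation: [0.965, 0.144, 0.216, 0.021]
contact_force: [-0.2, -0.9, 2.4]
grip_width: 0.227
```

Emit:
move_arm(commands=[0, 0, 0, 0, 0, 0, 0.05, 0, 0, 0, 0, 0, 0, 0.05, 0, 0, 0, 0, 0, 0, 0.05, 0, 0, 0, 0, 0, 0, 0.05, 0, 0, 0, 0, 0, 0, 0.05, 0, 0, 0, 0, 0, 0, 0.05, 0, 0, 0, 0, 0, 0, 0.05, 0, 0, 0, 0, 0, 0, 0.05])

```text
time_s: 18.5
ee_pos: [556.9, 92.9, 257.5]
orientation: [0.965, 0.144, 0.216, 0.021]
contact_force: [-1.2, -0.9, 1.7]
grip_width: 0.227
```

Emit:
move_arm(commands=[0, 0, 0, 0, 0, 0, 0.05, 0, 0, 0, 0, 0, 0, 0.05, 0, 0, 0, 0, 0, 0, 0.05, 0, 0, 0, 0, 0, 0, 0.05, 0, 0, 0, 0, 0, 0, 0.05, 0, 0, 0, 0, 0, 0, 0.05, 0, 0, 0, 0, 0, 0, 0.05, 0, 0, 0, 0, 0, 0, 0.05])

```text
time_s: 19.3
ee_pos: [556.9, 92.9, 257.5]
orientation: [0.965, 0.144, 0.216, 0.021]
contact_force: [-1.0, -0.9, 2.5]
grip_width: 0.227
```

Run:
```python
from h import *
from plant import r
f=[]
for i in range(8):
    a=cams.grab_frame("scene");f.append(status.read_state()['contact_force']@zp)
rep(0);print("axial",np.round(f,2),np.mean(f))
if 1.5<np.mean(f)<4.5: print(r.finish_job())
```

```text
t 19.7 q [-0.06 -0.23  2.03  0.06  0.91  1.19] tcp [556.9  92.9 257.5] F [-1.79  0.17  3.41] w 0.225
turn [ 0.05 -0.04  0.  ] tip [602.6  95.2 159.6] shift to tip out 0 cm: [-0.02  0.04 -0.49]
axial [2.31 3.01 2.86 3.05 2.93 3.32 3.06 3.84] 3.046983320612237
the job is handed in; nothing more can be done
None
```

I took the smaller pen from the grey stand, set its tip on the drive-end stud and held it there for over 4 s. I then handed the job in at 19.7 s, still holding the pen; no verdict was reported.

- **Push:** the last axial force was about 3.6 to 4.0 N above the free baseline, which means about 5 mm of the 10 mm stroke.
- **Position:** the tip stands on the stud's centre mark in the scene picture. By my position estimate it is well within 2 mm of centre sideways.
- **Angle:** the arm was within 0.1° of the stud axis I estimated. That estimate uses the given 25° slope and a pump yaw of about 3° that I measured, and it takes the pen as in line with the gripper.
- **Hold:** the arm and grip did not move during the reading.

**Disagreements between checks:**
- The two cameras differed by about 3 mm in y, so I used the midpoint and then compared tip and stud directly in the scene picture. The top camera could not confirm the contact because the gripper hid it.
- First contact came 0 to 2 mm beyond where I had predicted.

**Decoy pen:** the larger pen stood free beside the stand at the start. By the time of my close-up at 4.9 s it was lying on the bench. The gripper had not been below about 195 mm and I read no contact force, so it probably fell on its own, but I cannot prove that.

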